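# Set up a post foot and its tube for welding

## Task

Take the post foot (the steel plate with a square stub) off the sloping rest and lay it fully home in the pocket of the weld fixture with its stub pointing up. Then slide the upright square tube down over the stub until it stands on the plate, and let go. Lower both parts into place rather than dropping them, and leave the tape measure, the magnet and the loose gusset where they are.

Things in the scene. Friction and masses are not known exactly. Their poses are not given: they have to be found in the camera images.
- foot: plain grey steel plate 100 (x) x 80 (y) x 10 mm, a square stub 29 x 29 mm standing 50 mm up from the centre of its top face, sides parallel to the plate's (last 8 mm taper to 21). Origin: centre of the plate's underside; z along the stub (plate top z = 10, stub tip z = 60 mm). Starts leaning on the rest: x level, stub sideways to the left and 20 deg above level, -y edge uppermost.
- rest: dark steel sloping rest, fixed, base 130 (x) x 110 (y) mm, 100 mm high: a backboard 120 mm wide, 20 deg off upright, front towards +y, and a ledge square to it sticking out 21 mm, on which the foot stands. Nothing is beside or in front of the stub. Origin: on the bench under its middle; z up.
- pocket (a point): centre of the pocket's floor in the weld fixture, a fixed pale aluminium block 150 (x) x 130 (y) x 26 mm with a low screw head at each corner. The pocket is 105 (x) x 85 (y) mm, 8 mm deep, mouth chamfered; its floor is 18 mm above the bench. x along the pocket's long side, z up.
- tube_mid (a point): middle of the square tube: dark steel, 40 x 40 mm outside, 34 x 34 mm inside, 120 mm long, open at both ends, mass about 0.4 kg, standing upright on the bench. The point lies on the tube's axis, 60 mm from either end; y along the tube (up at the start), x and z square to its sides.
- tube: the same square tube (its origin lies on one side face, 20 mm off the axis; use tube_mid)
- tape: yellow and black tape measure, 64 x 77 x 38 mm, loose; leave it alone. Origin under its centre. It and the tube may stand in each other's place.
- magnet: orange arrow-shaped welding magnet lying flat, 76 x 76 x 17 mm, loose; leave it alone. Origin under its centre.
- gusset: dark grey triangular steel gusset plate lying flat, 90 x 90 x 10 mm, loose; leave it alone. Origin under its centre.
There are look-alikes about, which are no part of the job. Leave any orange look-alike of the foot alone.

How it is judged:
By the outcome, as a careful person would: the job done as asked, in the order asked, and still so for the second after the job is handed in, with the robot touching nothing.
It also fails if it takes over 58 s, if anything falls off the work surface, if the arm or the gripper's body presses on something with over 40 N, if the wrist force passes 120 N, or if a joint passes its speed limit or range.

## Robot

A 6-joint arm with a two-finger parallel gripper is mounted at the origin on a cart in front of the work surface, level with it; the furniture and walls round the work are solid. World frame = base frame: x ahead of the robot, y to its left, z up, the work surface at z = 0. Lengths are in mm, angles in degrees, forces in N, time in s.
With the tool pointing down it reaches from about 300 to 850 mm from the base axis. Payload 4.2 kg.
Tool frame: the origin (TCP) lies midway between the tips of the shut fingers; the grasp point (between the pads) lies 19 mm behind it; z points along the fingers, y is the line along which they close (so a half turn about z gives the same grasp; the last joint's range is limited). The gripper opens to 91 mm and grips with 3 to 60 N. Pads are 32 mm wide; open, the fingers measure 118 mm over their backs; the gripper's body (76 mm by 178 mm) begins 60 mm behind the grasp point.
Start: joints at [-1.146, 18.312, 89.639, -0, 72.044, -1.146], TCP at [575.016, 0, 213.976] pointing down, gripper open.
Joint ranges: [-177.97, 177.97], [-48.28, 115.42], [12.27, 149.76], [-77.06, 257.06], [2.81, 150.46], [-146.56, 146.56]. Speed limits (degrees/s): [147.25, 147.25, 180, 180, 180, 180].

## Interface

Orientations are given as [roll, pitch, yaw] about the fixed x, y, z axes, in that order (R = Rz(yaw) Ry(pitch) Rx(roll)).
In Python, from workcell import env gives the robot as it stands.
- The arm moves only by the tool send_rows, never from a script. Its argument "steps" is a list that holds one entry, the list of rows, each a list of 5 numbers: the shift along the tool's x, y, z scaled (see below), then the turn about the tool's z scaled (see below), then the opening, from 0 (shut) to 1 (fully open). In form: [[[dx, dy, dz, yaw, fingers], ...]]. A call has 1 to 5 rows; each row shifts and turns the commanded pose from where the row before left it, along the tool's axes as they then stand; what a row does not reach is not made up. The controller multiplies each number of a shift by 0.04 m and each number of a turn by 0.12 rad. A row lasts 1/12 s, in which the tool goes at most 41.7 mm and 7.16 degrees, less where a joint would pass 70% of its speed; a pose out of reach is approached as far as the arm can. A call with a number of a shift or a turn outside -1 to 1 is refused whole. A call with a gripper value outside its range is refused whole. The fingers move at their own pace and stop on an object; "squeeze" is the grip in N (left out, the last holds). Time passes only in rows, so rows that do not move let the fingers close. It gives the time, the measured TCP pose, the force, the opening and the grip force at its end, in the units of the state.
- env.state(): the state, without advancing time (a new reading comes with each control period).
- env.grab_frame(name): name is "scene" or "side" or "wrist"; returns a dict with "pixels" (384x512x3 uint8, red, green, blue), "depth" (384x512 float32, mm along the optical axis (not along the pixel's ray), 0 where there is no reading), "intrinsics" (3x3 intrinsics, pixels), "cam_to_world" (4x4, takes a point from camera to world coordinates). Camera axes: x right, y down, z forward; pixel columns grow to the right and rows downward; lengths in mm; the calibration is good to about 2 mm. A picture is of the moment at which its call begins.
- env.job_done(): hands the job in; it is judged then, once.
The state is a dict: "time_s": time; "qpos": joint angles; "qvel": joint speeds; "effort": joint torques, N m; "ee_pos": TCP position; "ee_rot": TCP orientation; "force": force on the tool from outside, world axes, zero at the start; "torque": the same for the moment, N m; "gripper_width": finger opening in mm; "gripper_force": force on a finger pad.
Only numpy, scipy, OpenCV 4.12 (cv2) and the standard library are available. Lean on these libraries where they do the work, as an engineer would, in place of code of your own. Each camera call takes 0.05 s, during which the arm holds its last target. There are 200 camera calls.

## Working session

There is one attempt and no reset: what is moved stays moved. The work goes in short steps, Python scripts to look and compute and a tool call to move; the robot and the scene stay as the last step left them, time stands still between calls to the robot, and variables do not carry over. Pictures are saved under pics/ and viewed, at most 11 in all, crops included, and the job is handed in when it is done.

Besides the shell and the picture viewer there is one more tool, called after ">>>" as name([rows], argument=value, ...), one row to a line, values as JSON. send_rows: Moves the arm, as the interface text tells. Shifts and turns lie within -1 to 1; 1 stands for 0.04 m of shift or 0.12 rad of turn. Its arguments: {"type":"object","properties":{"steps":{"type":"array"},"squeeze":{"type":"number"}},"required":["steps"]}

```bash
ls; mkdir -p pics
cat > h.py <<'E'
import numpy as np, cv2
from workcell import env
def save(n,f):
    d=env.grab_frame(n); np.savez('pics/'+f+'.npz',**d)
    cv2.imwrite('pics/'+f+'.png',cv2.cvtColor(d['pixels'],cv2.COLOR_RGB2BGR)); return d
def load(f): return dict(np.load('pics/'+f+'.npz'))
def cloud(d):
    K=d['intrinsics'];z=d['depth'].astype(float);v,u=np.mgrid[:z.shape[0],:z.shape[1]]
    p=np.stack([(u-K[0,2])/K[0,0]*z,(v-K[1,2])/K[1,1]*z,z],-1)
    T=d['cam_to_world'];w=p@T[:3,:3].T+T[:3,3]; w[z<=0]=np.nan; return w
E
python3 - <<'E'
from h import *
a=save('scene','scene0');b=save('side','side0')
for d in(a,b): print(d['cam_to_world'].round(2).tolist(),d['intrinsics'].round(1).tolist())
im=np.hstack([cv2.imread('pics/scene0.png'),cv2.imread('pics/side0.png')])
cv2.imwrite('pics/both.png',cv2.resize(cv2.imread('pics/scene0.png'),(800,600),interpolation=cv2.INTER_CUBIC))
cv2.imwrite('pics/sideb.png',cv2.resize(cv2.imread('pics/side0.png'),(800,600),interpolation=cv2.INTER_CUBIC))
print(env.state())
E
```

```text
pics
[[0.79, -0.48, 0.39, -71.75], [-0.62, -0.61, 0.49, -817.85], [-0.0, -0.63, -0.78, 1277.33], [0.0, 0.0, 0.0, 1.0]] [[496.1, 0.0, 253.1], [0.0, 496.1, 188.5], [0.0, 0.0, 1.0]]
[[0.94, -0.19, 0.29, 89.64], [-0.35, -0.47, 0.81, -1251.79], [-0.02, -0.86, -0.51, 816.71], [0.0, 0.0, 0.0, 1.0]] [[475.7, 0.0, 246.9], [0.0, 475.7, 192.1], [0.0, 0.0, 1.0]]
{'time_s': 0.1, 'qpos': array([-1.14622503e+00,  1.83454127e+01,  8.96990920e+01,  3.69177721e-04,
        7.20425220e+01, -1.14508953e+00]), 'qvel': array([ 0.02116854,  0.0287368 , -0.20293509,  0.03501861,  0.06852343,
       -0.03987529]), 'effort': array([ 5.01049108e-04, -4.13330913e+01, -2.32510239e+01,  7.29743019e-02,
        4.21804120e-02, -4.88014211e-05]), 'ee_pos': array([5.74555833e+02, 8.60612649e-03, 2.13232258e+02]), 'ee_rot': array([-1.79912998e+02, -2.09011248e-03,  8.99987488e+01]), 'force': array([ 0.11745011,  0.28921174, -0.53371815]), 'torque': array([-0.03230079,  0.04643245, -0.01039863]), 'gripper_force': 0.0, 'gripper_width': 91.00225348756211}
```

View pics/both.png

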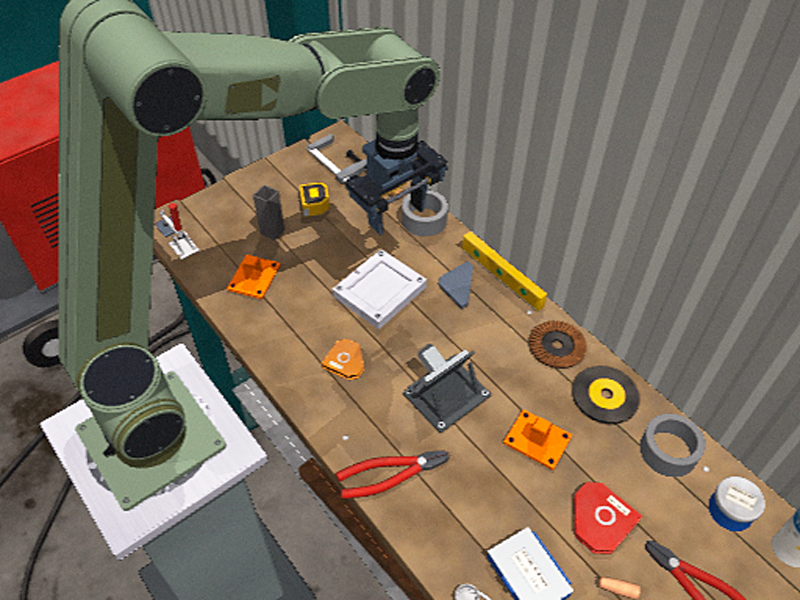

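View pics/sideb.png

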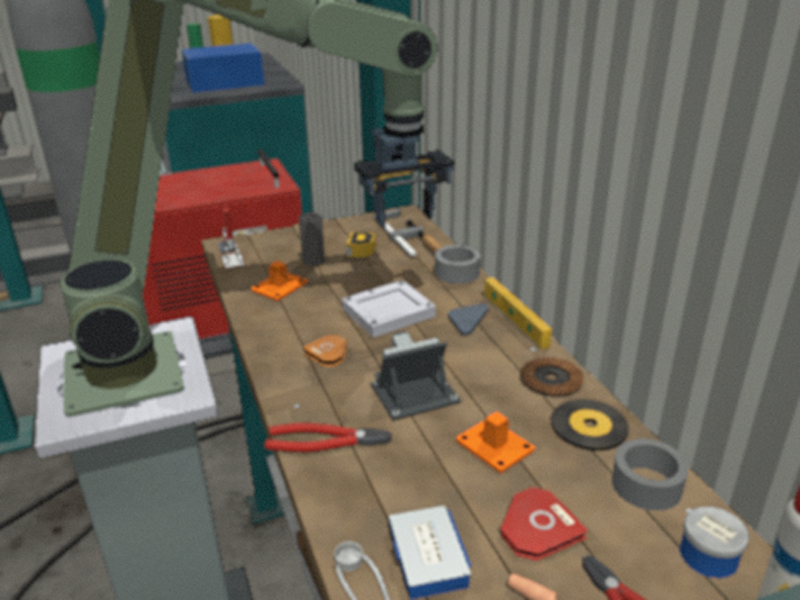

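Scene picture (800 px wide): the grey foot is on the dark rest at (445,385) with its stub at (432,357). The pocket block is at (380,288), the dark upright tube at (268,212), the tape at (314,197), the magnet at (344,358) and the gusset at (457,285). The orange feet at (254,275) and (538,437) are decoys. The grey rings are round, so neither is the tube.

Run:
```python
from h import *
d=load('scene0');w=cloud(d)
s=512/800
def P(n,x,y):
    u,v=int(round(x*s)),int(round(y*s)); print(n,np.nanmedian(w[v-1:v+2,u-1:u+2].reshape(-1,3),0).round(0))
for n,x,y in [('stub',432,357),('restbase',412,395),('restbase',440,425),('restbase r',490,390),('boardtop',470,352),('boardtopL',420,380),('pocket',380,288),('fix L',337,292),('fix bottom',377,325),('fixright',422,285),('fixtop',380,254),('tubetop',267,192),('tape',314,190),('mag',344,358),('gus',457,285),('bench',300,330)]: P(n,x,y)
im=cv2.imread('pics/scene0.png')
a=cv2.resize(im[200:290,245:330],None,fx=4.7,fy=4.7,interpolation=cv2.INTER_CUBIC)
b=cv2.resize(im[100:190,150:235],None,fx=4.7,fy=4.7,interpolation=cv2.INTER_CUBIC)
cv2.imwrite('pics/crop1.png',np.hstack([a,b]))
```

```text
stub [ 479. -225.   89.]
restbase [ 429. -232.    9.]
restbase [ 430. -314.   11.]
restbase r [ 559. -312.   -2.]
boardtop [ 588. -219.   -1.]
boardtopL [ 455. -225.   32.]
pocket [539.   8.  19.]
fix L [458.  51.  23.]
fix bottom [478. -57.   6.]
fixright [610. -39.  24.]
fixtop [590.  77.  27.]
tubetop [470. 320. 100.]
tape [586. 319.  37.]
mag [376. -86.  15.]
gus [675. -78.  11.]
bench [353.  37.   0.]
```

View pics/crop1.png

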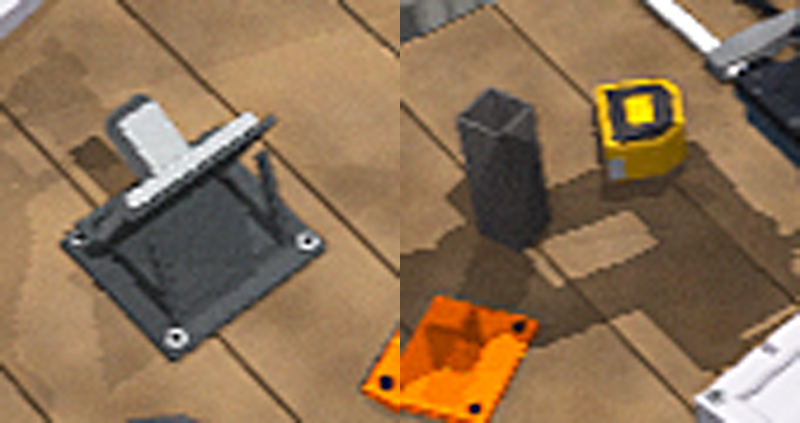

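Crop: the plain grey foot leans on the dark rest, with its stub at upper left (145,135) and its plate edge running from (130,200) to (255,120). The dark open square tube is at (505,165) and the tape is beside it, separate. Next is a wrist view of the fixture, then the move to the rest.

Run:
```python
from h import *
d=save('wrist','w0'); print(d['cam_to_world'].round(3).tolist(),d['intrinsics'][0])
```

```text
[[1.0, 0.001, -0.002, 575.206], [-0.0, -0.96, -0.279, 78.635], [-0.002, 0.279, -0.96, 384.266], [0.0, 0.0, 0.0, 1.0]] [270.83148525   0.         256.98352442]
```

>>> send_rows([
  [[-1,-0.4,-0.2,0,1],[-1,-0.4,-0.2,0,1],[-1,-0.4,-0.2,0,1],[-1,-0.4,-0.2,0,1],[-0.9,-0.4,-0.2,0,1]],
])

```text
time_s: 0.57
ee_pos: [497.1, -189.7, 252.4]
ee_rot: [-180.0, -0.0, 90.0]
force: [0.9, -0.5, 0.5]
gripper_width: 91.0
gripper_force: 0.0
```

>>> send_rows([
  [[0,0,0,0,1],[0,0,0,0,1]],
])

```text
time_s: 0.73
ee_pos: [497.5, -189.8, 252.7]
ee_rot: [180.0, -0.0, 89.8]
force: [0.3, 0.2, -0.5]
gripper_width: 91.0
gripper_force: 0.0
```

Run:
```python
from h import *
d=save('wrist','w1'); s=env.state(); print(d['cam_to_world'].round(3).tolist(),s['ee_pos'],s['ee_rot'],s['time_s'])
cv2.imwrite('pics/w01.png',cv2.resize(np.vstack([cv2.imread('pics/w0.png'),cv2.imread('pics/w1.png')]),(400,600)))
cv2.imwrite('pics/w01.png',cv2.resize(np.hstack([cv2.imread('pics/w0.png'),cv2.imread('pics/w1.png')]),(800,300),interpolation=cv2.INTER_AREA))
```

```text
[[1.0, -0.004, -0.001, 498.078], [-0.004, -0.96, -0.279, -111.134], [-0.0, 0.279, -0.96, 423.743], [0.0, 0.0, 0.0, 1.0]] [ 497.87941283 -188.41032403  252.23651207] [ 1.79993662e+02 -4.52599751e-02  8.98895178e+01] 0.7833
```

View pics/w01.png

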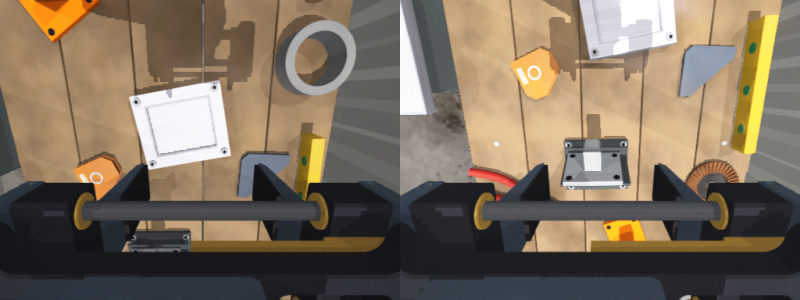

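Left (start pose): the fixture is at (182,124), turned slightly. Right (over the rest): the foot's stub points up the picture at (593,155), and its plate lies across (595,175). Next I fit both from depth.

Run:
```python
from h import *
d=load('w0');w=cloud(d);px=d['pixels'].astype(int)
def rect(m,w):
    p=w[m][:,:2].astype(np.float32); return cv2.minAreaRect(p)
reg=(abs(w[...,0]-540)<130)&(abs(w[...,1]-8)<115)
white=(px.min(-1)>120)
for lo,hi in[(21,32)]:
    m=reg&white&(w[...,2]>lo)&(w[...,2]<hi)
    m=cv2.morphologyEx(m.astype(np.uint8),cv2.MORPH_OPEN,np.ones((3,3)))>0
    print('block',rect(m,w),m.sum(),np.median(w[m][:,2]))
m2=reg&(w[...,2]>14)&(w[...,2]<21.5)&(abs(w[...,0]-540)<50)&(abs(w[...,1]-8)<40)
print('floor',np.median(w[m2],0),m2.sum())
im=cv2.imread('pics/w0.png')[95:225,155:310]
im2=cv2.imread('pics/w1.png')[140:250,200:310]
a=cv2.resize(im,None,fx=3,fy=3,interpolation=cv2.INTER_CUBIC);b=cv2.resize(im2,(330,390)[::1],interpolation=cv2.INTER_CUBIC)
b=cv2.resize(im2,None,fx=390/110,fy=390/110,interpolation=cv2.INTER_CUBIC)
c=np.hstack([a,b[:390]]); c=c[:,:];print(c.shape); cv2.imwrite('pics/crop2.png',cv2.resize(c,None,fx=.92,fy=.92))
d=load('w1');w=cloud(d);px=d['pixels'].astype(int)
reg=(abs(w[...,0]-495)<75)&(w[...,1]>-290)&(w[...,1]<-150)&(w[...,2]>12)
g=px.min(-1)
v,u=np.where(reg); 
for vv in range(v.min(),v.max()+1,4):
    r=[ (uu,g[vv,uu],*w[vv,uu].round().astype(int)) for uu in (230,238,244,250,256,262,275) if reg[vv,uu]]
    print(vv,[tuple(map(int,q)) for q in r])
```

```text
block ((540.6842041015625, 14.241554260253906), (150.4942626953125, 130.41163635253906), 10.278579711914062) 5969 26.29756965743792
floor [538.35291856  11.47956666  18.38830972] 4006
(390, 855, 3)
178 []
182 [(238, 148, 473, -197, 83), (244, 148, 481, -198, 81), (250, 149, 489, -197, 84), (256, 102, 496, -200, 72)]
186 [(238, 147, 474, -200, 91), (244, 150, 481, -200, 93), (250, 149, 489, -200, 93), (256, 103, 496, -204, 79)]
190 [(230, 101, 457, -222, 32), (238, 128, 474, -205, 95), (244, 127, 481, -205, 94), (250, 128, 489, -205, 94), (256, 98, 496, -206, 90), (262, 107, 505, -222, 33), (275, 108, 525, -222, 34)]
194 [(230, 57, 457, -229, 31), (238, 131, 474, -210, 96), (244, 156, 481, -210, 94), (250, 155, 489, -209, 97), (256, 149, 496, -210, 96), (262, 65, 505, -229, 31), (275, 68, 525, -229, 31)]
198 [(230, 127, 457, -234, 36), (238, 237, 473, -216, 93), (244, 238, 481, -216, 94), (250, 236, 489, -216, 94), (256, 223, 496, -216, 94), (262, 137, 505, -233, 38), (275, 24, 524, -233, 39)]
202 [(230, 127, 458, -237, 46), (238, 237, 473, -222, 92), (244, 236, 481, -222, 90), (250, 
[... 5927 characters left out ...]
164, 379), (250, 53, 496, -164, 379), (256, 55, 498, -165, 378), (262, 54, 499, -164, 379), (275, 53, 502, -164, 379)]
374 [(230, 54, 492, -165, 379), (238, 54, 494, -164, 379), (244, 54, 495, -164, 380), (250, 54, 496, -164, 380), (256, 55, 498, -165, 379), (262, 53, 499, -165, 379), (275, 55, 502, -165, 379)]
378 [(230, 57, 492, -165, 380), (238, 55, 494, -164, 381), (244, 54, 495, -164, 381), (250, 54, 496, -165, 380), (256, 53, 498, -164, 380), (262, 54, 499, -163, 381), (275, 53, 502, -164, 380)]
382 [(230, 55, 492, -164, 381), (238, 54, 494, -164, 382), (244, 54, 495, -164, 381), (250, 54, 496, -164, 381), (256, 56, 498, -165, 381), (262, 54, 499, -164, 382), (275, 55, 502, -164, 381)]
```

View pics/crop2.png

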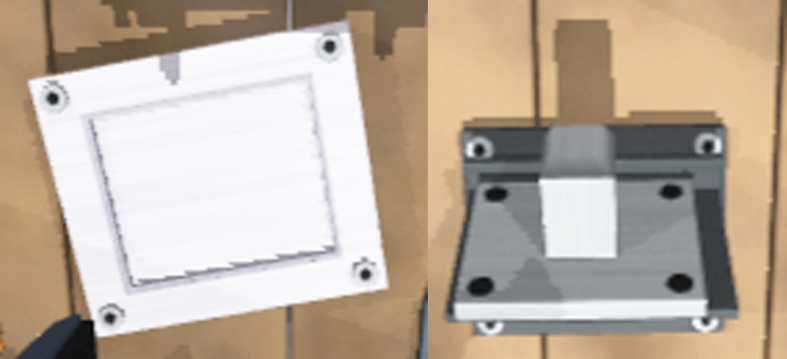

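Crop: the pocket is centred in the block. The block fits 150x130 at 10.3 deg, centred at (540.7,14.2), with a floor height of 18, which matches. The foot's stub top face slopes 20 deg and ends near y=-198. Next I get the stub's x centre and the foot's yaw.

Run:
```python
from h import *
d=load('w1');w=cloud(d)
for v in range(194,218,2):
    r=w[v,215:280]; exp=82+(r[:,1]+248)*.364
    m=(abs(r[:,2]-exp)<5)&(r[:,1]>-247); x=r[m,0]
    print(v,x.min().round(1),x.max().round(1),((x.min()+x.max())/2).round(1),r[m,1].mean().round(0))
m=(abs(w[...,0]-485)<48)&(w[...,1]>-258)&(w[...,1]<-238)&(w[...,2]>40)&(w[...,2]<101)
p=w[m]; # plate: drop stub
p=p[(p[:,0]<464)|(p[:,0]>503)]
p=p[abs((p[:,2]-79)+(p[:,1]+249)*2.75)<8]
c=p.mean(0);n=np.linalg.svd(p-c)[2][2];print(c,n,len(p),'yaw',np.degrees(np.arctan2(n[0],n[1])),'tilt',np.degrees(np.arctan2(n[2],np.hypot(n[0],n[1]))))
# plate top edge extents
e=w[234];mm=abs(e[:,2]-104)<5;print('edge x',e[mm,0].min(),e[mm,0].max(),e[mm,1].mean())
q=e[mm];print(np.polyfit(q[:,0],q[:,1],1))
```

```text
194 468.5 496.4 482.5 -210.0
196 468.4 496.4 482.4 -213.0
198 468.1 496.3 482.2 -216.0
200 467.9 496.3 482.1 -219.0
202 469.2 496.3 482.7 -222.0
204 469.0 496.3 482.6 -225.0
206 468.7 496.2 482.5 -228.0
208 468.6 496.2 482.4 -231.0
210 468.4 496.2 482.3 -235.0
212 468.3 496.2 482.2 -238.0
214 469.4 496.2 482.8 -241.0
216 469.2 496.2 482.7 -244.0
[ 484.98923941 -247.98250881   76.48099878] [-0.01212964  0.93949299  0.34235332] 1093 yaw -0.7396950604959253 tilt 20.02031583249101
edge x 434.6353462174749 828.9890800993263 -261.0650396121921
[-9.63440931e-03 -2.56366138e+02]
```

>>> send_rows([
  [[-0.3,-0.2,0.5,0,1],[-0.3,-0.18,0.8,0,1],[0,0,0.8,0,1],[0,0,0.8,0,1],[0,0,0,0,1]],
])

```text
time_s: 1.2
ee_pos: [479.2, -208.8, 130.3]
ee_rot: [-179.3, -0.4, 90.1]
force: [-0.9, 1.3, -0.7]
gripper_width: 91.1
gripper_force: 0.0
```

>>> send_rows([
  [[-0.1,0.08,0.6,0,1],[0,0,0.6,0,1],[0,0,0.55,0,1],[0,0,0,0,1],[0,0,0,0,1]],
])

```text
time_s: 1.62
ee_pos: [486.8, -215.2, 66.8]
ee_rot: [-180.0, -0.0, 90.1]
force: [0.6, 0.1, 0.1]
gripper_width: 91.2
gripper_force: 0.0
```

>>> send_rows([
  [[0,0,0,0,1],[0,0,0,0,1]],
])

```text
time_s: 1.78
ee_pos: [487.7, -216.4, 68.4]
ee_rot: [179.8, 0.1, 90.0]
force: [0.8, 0.1, 0.3]
gripper_width: 91.1
gripper_force: 0.0
```

Run:
```python
from h import *
for i in range(6):
    s=env.state(); print(s['ee_pos'].round(1),s['ee_rot'].round(2)); env.grab_frame('wrist')
d=save('wrist','w2');cv2.imwrite('pics/w2c.png',cv2.imread('pics/w2.png')[60:380,100:420])
```

```text
[ 487.7 -216.4   68.4] [1.798e+02 9.000e-02 9.004e+01]
[ 487.5 -216.4   68.3] [1.7981e+02 8.0000e-02 9.0030e+01]
[ 487.2 -216.4   68. ] [1.7984e+02 7.0000e-02 9.0020e+01]
[ 487.  -216.4   67.7] [1.7987e+02 6.0000e-02 9.0010e+01]
[ 486.7 -216.3   67.4] [1.799e+02 4.000e-02 9.000e+01]
[ 486.5 -216.3   67.2] [1.7992e+02 3.0000e-02 8.9990e+01]
```

View pics/w2c.png

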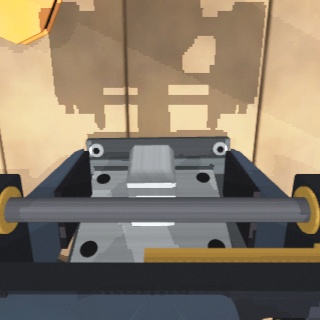

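The stub (centre about (152,170)) sits between the two open fingers, and the arm settles slowly. I correct by a few mm and close.

>>> send_rows([
  [[0.09,-0.1,0.18,0,1],[0,0,0,0,1],[0,0,0,0,1],[0,0,0,0,0.2],[0,0,0,0,0.2]],
], squeeze=20)

```text
time_s: 2.55
ee_pos: [482.3, -212.6, 59.2]
ee_rot: [180.0, 0.0, 90.0]
force: [-0.0, 0.2, 0.1]
gripper_width: 80.7
gripper_force: 0.0
```

>>> send_rows([
  [[0,0,0,0,0.2],[0,0,0,0,0.2],[0,0,0,0,0.2],[0,0,0,0,0.2],[0,0,0,0,0.2]],
])

```text
time_s: 2.97
ee_pos: [482.2, -212.6, 59.2]
ee_rot: [180.0, 0.0, 90.0]
force: [1.1, -0.6, 0.5]
gripper_width: 47.5
gripper_force: 0.0
```

>>> send_rows([
  [[0,0,0,0,0],[0,0,0,0,0],[0,0,0,0,0],[0,0,0,0,0],[0,0,0,0,0]],
])

```text
time_s: 3.38
ee_pos: [482.4, -212.6, 59.2]
ee_rot: [180.0, 0.0, 90.0]
force: [1.0, 0.1, -0.5]
gripper_width: 29.0
gripper_force: 20.0
```

>>> send_rows([
  [[0.2,0,-0.15,0,0],[0.2,0,-0.15,0,0],[0.2,0,-0.15,0,0],[0.2,0,-0.2,0,0],[0.2,0,-0.2,0,0]],
])

```text
time_s: 3.8
ee_pos: [481.9, -171.3, 93.9]
ee_rot: [-180.0, -0.0, 90.0]
force: [0.4, 0.2, -4.5]
gripper_width: 29.0
gripper_force: 20.0
```

>>> send_rows([
  [[0.2,0,-0.2,0,0],[0.2,0,-0.2,0,0],[0.2,0,-0.2,0,0],[0.2,0,-0.2,0,0],[0,0,0,0,0]],
])

```text
time_s: 4.22
ee_pos: [483.1, -139.3, 127.2]
ee_rot: [179.8, 0.0, 90.1]
force: [0.3, 0.5, -4.6]
gripper_width: 28.8
gripper_force: 20.0
```

Run:
```python
from h import *
save('side','s3');save('wrist','w3')
a=cv2.resize(cv2.imread('pics/s3.png')[130:280,200:350],None,fx=2.6,fy=2.6,interpolation=cv2.INTER_CUBIC)
b=cv2.imread('pics/w3.png')[0:390,60:460]; b=cv2.resize(b,(406,390))
cv2.imwrite('pics/c3.png',np.hstack([a,b]))
```

```text
(no output)
```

View pics/c3.png

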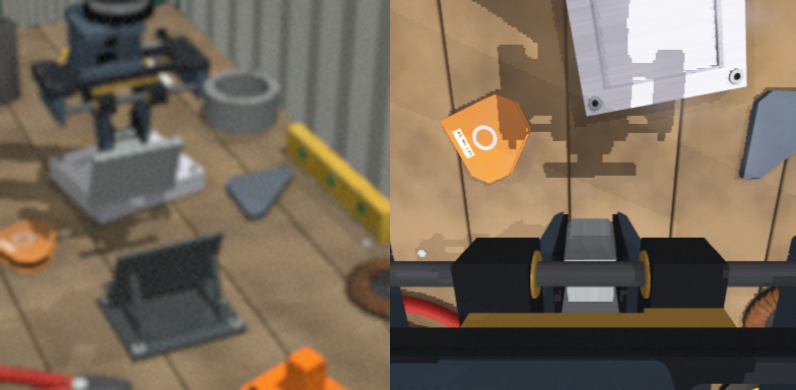

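The foot is held firmly. It weighs about 4.6 N, still tilted, with the stub pointing away from the rest. I lower it to just above bare bench, then ease the grip so the plate swings down under the stub.

>>> send_rows([
  [[0.15,0,0.4,0,0],[0.15,0,0.5,0,0],[0,0,0.5,0,0],[0,0,0.4,0,0],[0,0,0.15,0,0]],
])

```text
time_s: 4.73
ee_pos: [480.2, -128.3, 44.6]
ee_rot: [-179.7, -0.1, 90.0]
force: [-1.3, 0.2, -4.1]
gripper_width: 28.8
gripper_force: 20.0
```

>>> send_rows([
  [[0,0,0,0,0],[0,0,0,0,0],[0,0,0,0,0]],
], squeeze=10)

```text
time_s: 4.98
ee_pos: [483.1, -129.0, 48.0]
ee_rot: [179.9, 0.0, 90.0]
force: [0.1, 0.6, -4.6]
gripper_width: 28.8
gripper_force: 10.0
```

```bash
cat > ang.py <<'E'
from h import *
s=env.state();print(s['ee_pos'].round(1),s['force'].round(1),s['torque'].round(3),s['gripper_width'].round(1),s['time_s'])
d=env.grab_frame('wrist');w=cloud(d);e=s['ee_pos']
T=d['cam_to_world']
# stub points, in columns at the tool centre
m=(abs(w[...,0]-e[0])<9)&(abs(w[...,1]-e[1])<75)&(w[...,2]<e[2]+48)&(w[...,2]>3)
for v in np.where(m.any(1))[0][::3]:
    p=w[v][m[v]].mean(0); print(v,(p-[e[0],e[1],e[2]+19])[1:].round(1),end='; ')
print()
E
python3 ang.py
```

```text
Traceback (most recent call last):
  File "ang.py", line 2, in <module>
    s=env.state();print(s['ee_pos'].round(1),s['force'].round(1),s['torque'].round(3),s['gripper_width'].round(1),s['time_s'])
                                                                                      ^^^^^^^^^^^^^^^^^^^^^^^^
AttributeError: 'float' object has no attribute 'round'
```

>>> send_rows([
  [[0,0,0,0,0],[0,0,0,0,0],[0,0,0,0,0]],
], squeeze=7)

```text
time_s: 5.23
ee_pos: [482.6, -128.7, 47.9]
ee_rot: [179.9, 0.0, 90.0]
force: [0.4, 1.2, -4.6]
gripper_width: 28.9
gripper_force: 7.0
```

```bash
sed -i "s/s\['gripper_width'\].round(1)/s['gripper_width']/" ang.py; python3 ang.py
```

```text
[ 482.6 -128.7   47.9] [ 0.4  1.2 -4.6] [0.214 0.028 0.007] 28.917587364391323 5.2333
119 [ 74.5 -38.1]; 122 [ 72.6 -38.6]; 125 [ 70.5 -40.6]; 128 [ 68.5 -40.5]; 131 [ 66.4 -40.7]; 201 [ 12.1 -50. ]; 204 [ 10.1 -48.7]; 207 [  8.  -47.5]; 210 [  5.9 -46.4]; 213 [  4.  -44.9]; 216 [  2.  -43.7]; 219 [ -0.1 -42.6]; 222 [15.2 -0.1]; 225 [15.8  5.8]; 228 [14.5  7.3]; 231 [13.1  8.3]; 234 [11.6  9.2]; 237 [10.2 10.1]; 240 [ 8.7 11. ]; 243 [ 7.2 11.7]; 246 [ 5.7 12.5]; 249 [ 4.4 13.5]; 252 [ 3.  14.5]; 255 [ 1.6 15.3]; 284 [-40.3 -17.3]; 287 [-42.  -16.3]; 290 [-44.  -15.5]; 293 [-45.7 -14.4]; 296 [-47.4 -13.3]; 299 [-49.1 -12.3]; 302 [-50.6 -10.9]; 305 [-52.5 -10.2];
```

>>> send_rows([
  [[0,0,0,0,0],[0,0,0,0,0],[0,0,0,0,0]],
], squeeze=5)

```text
time_s: 5.53
ee_pos: [482.2, -128.5, 47.3]
ee_rot: [180.0, 0.0, 90.0]
force: [0.1, 0.3, -4.1]
gripper_width: 28.8
gripper_force: 5.0
```

```bash
python3 ang.py
```

```text
[ 482.2 -128.5   47.3] [ 0.1  0.3 -4.1] [ 0.058  0.029 -0.006] 28.831218979925662 5.5333
119 [ 74.6 -37.6]; 122 [ 72.6 -37.7]; 125 [ 70.5 -40. ]; 128 [ 68.5 -40.1]; 131 [ 66.5 -40.1]; 191 [ 20.7 -48.5]; 194 [ 18.6 -47.5]; 197 [ 16.4 -46.8]; 200 [ 14.3 -45.9]; 203 [ 12.2 -44.8]; 206 [  9.9 -44.4]; 209 [  7.9 -43.2]; 212 [  5.7 -42.5]; 215 [  3.6 -41.6]; 218 [  1.5 -40.7]; 221 [ -0.6 -40. ]; 224 [14.4  1.1]; 227 [14.1  4.9]; 230 [13.7  8.3]; 233 [12.1  8.9]; 236 [10.5  9.4]; 239 [8.8 9.9]; 242 [ 7.2 10.5]; 245 [ 5.7 11.3]; 248 [ 4.  11.7]; 251 [ 2.5 12.5]; 254 [ 0.9 13. ]; 283 [-43.4 -23.1]; 286 [-45.4 -22.2]; 289 [-47.5 -21.5]; 292 [-49.5 -20.7];
```

The foot has already swung to about 20 deg from upright (plate and stub-end slopes both agree). Lowering it gently onto the bench will level it.

>>> send_rows([
  [[0,0,0.12,0,0],[0,0,0.12,0,0],[0,0,0.12,0,0],[0,0,0.1,0,0],[0,0,0,0,0]],
], squeeze=5)

```text
time_s: 6.0
ee_pos: [481.8, -128.4, 27.9]
ee_rot: [-179.9, -0.1, 90.0]
force: [-0.9, -0.1, -5.7]
gripper_width: 29.5
gripper_force: 5.0
```

```bash
python3 ang.py
```

```text
[ 481.8 -128.4   27.9] [-0.9 -0.1 -5.7] [ 0.104  0.042 -0.041] 29.468307245766503 6.0
119 [ 75.  -18.8]; 122 [ 73.2 -18.5]; 125 [ 71.4 -19.1]; 128 [ 69.5 -20.7]; 131 [ 67.7 -20.4]; 134 [ 65.9 -20.6]; 188 [ 26.2 -37.3]; 191 [ 24.2 -36.6]; 194 [ 22.  -36.3]; 197 [ 19.7 -36.1]; 200 [ 17.5 -35.9]; 203 [ 15.3 -35.5]; 206 [ 13.1 -35.3]; 209 [ 10.8 -35.1]; 212 [  8.6 -34.9]; 215 [  6.1 -35.2]; 218 [  3.9 -34.8]; 221 [  1.7 -34.3]; 224 [  1.6 -28.9]; 227 [  2.2 -22.3]; 230 [  2.7 -16.1]; 233 [  3.1 -10.5]; 236 [ 3.5 -5.1]; 239 [4.  0.2]; 242 [4.3 4.9]; 245 [4.2 8.5]; 248 [ 3.4 10.6]; 251 [ 2.5 12.6]; 254 [ 1.7 14.5]; 283 [-15.5  17.1]; 286 [-17.3  17.3]; 289 [-19.3  17.4];
```

```bash
python3 - <<'E'
from h import *
save('side','s4');save('wrist','w4')
a=cv2.resize(cv2.imread('pics/s4.png')[130:250,200:320],None,fx=3.25,fy=3.25,interpolation=cv2.INTER_CUBIC)
b=cv2.resize(cv2.imread('pics/w4.png')[160:300,180:320],(390,390),interpolation=cv2.INTER_CUBIC)
cv2.imwrite('pics/c4.png',np.hstack([a,b]))
E
python3 ang.py
```

```text
[ 481.5 -128.    28.1] [-0.1 -0.3 -4.5] [ 0.082  0.004 -0.028] 29.1517889602517 6.15
119 [ 75.  -18.9]; 122 [ 73.2 -18.6]; 125 [ 71.4 -19.2]; 128 [ 69.5 -20.8]; 131 [ 67.7 -21. ]; 134 [ 65.8 -20.9]; 187 [ 26.3 -39.9]; 190 [ 25.  -36.3]; 193 [ 22.8 -36.2]; 196 [ 20.6 -35.9]; 199 [ 18.2 -36. ]; 202 [ 16.1 -35.6]; 205 [ 13.8 -35.5]; 208 [ 11.6 -35.2]; 211 [  9.3 -35.2]; 214 [  7. -35.]; 217 [  4.7 -34.8]; 220 [  2.4 -34.6]; 223 [  1.3 -31.4]; 226 [  1.9 -24.6]; 229 [  2.4 -18.3]; 232 [  2.9 -12.3]; 235 [ 3.3 -7. ]; 238 [ 3.8 -1.5]; 241 [4.2 3.4]; 244 [4.6 7.9]; 247 [3.6 9.9]; 250 [ 2.8 12. ]; 253 [ 2. 14.]; 256 [ 1.1 15.7]; 285 [-16.8  17.2]; 288 [-18.6  17.4];
```

View pics/c4.png

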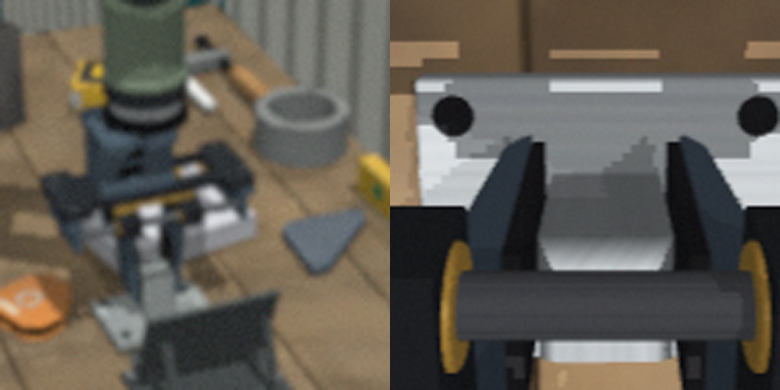

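The foot is on the bench, about 5 deg short of upright and about 11 mm off-centre in the pads. I press a little lower, release, centre and re-grip.

>>> send_rows([
  [[0,0,0.04,0,0],[0,0,0.04,0,0],[0,0,0.03,0,0],[0,0,0.02,0,0],[0,0,0,0,0]],
], squeeze=3)

```text
time_s: 6.62
ee_pos: [482.2, -128.5, 24.0]
ee_rot: [180.0, 0.0, 90.0]
force: [-2.0, 1.0, 3.5]
gripper_width: 29.0
gripper_force: 3.0
```

```bash
python3 ang.py
```

```text
[ 482.2 -128.5   24. ] [-2.   1.   3.5] [ 0.01   0.379 -0.032] 29.02783103593448 6.6167
120 [ 74.5 -14.1]; 123 [ 72.8 -14.6]; 126 [ 70.9 -16.6]; 129 [ 69.1 -16.7]; 132 [ 67.4 -16.5]; 183 [ 29.3 -39.8]; 186 [ 28.7 -33.6]; 189 [ 26.8 -32.7]; 192 [ 24.6 -32.6]; 195 [ 22.3 -32.7]; 198 [ 20.  -32.8]; 201 [ 17.8 -32.6]; 204 [ 15.6 -32.5]; 207 [ 13.3 -32.5]; 210 [ 11.  -32.4]; 213 [  8.6 -32.7]; 216 [  6.3 -32.6]; 219 [  4.  -32.6]; 222 [  3.5 -28.1]; 225 [  3.5 -22.8]; 228 [  3.5 -17.6]; 231 [  3.5 -12.6]; 234 [ 3.6 -7.8]; 237 [ 3.5 -3.6]; 240 [3.6 0.7]; 243 [3.5 4.5]; 246 [3.6 8.5]; 249 [ 2.9 10.9]; 252 [ 2.  12.6]; 255 [ 1.  14.4]; 284 [-15.9  17.3]; 287 [-17.7  17.6]; 290 [-19.8  17.5];
```

Level now: the stub face is vertical and the plate top flat, with the foot centre 11 mm behind the tool. Release, shift and re-grip firmly.

>>> send_rows([
  [[0,0,0,0,0.5],[0,0,0,0,0.5],[0,0,-0.02,0,0.5],[-0.14,0,0,0,0.5],[-0.14,0,0,0,0.5]],
])

```text
time_s: 7.08
ee_pos: [482.4, -140.1, 24.4]
ee_rot: [180.0, 0.0, 90.0]
force: [-0.1, -0.8, 0.6]
gripper_width: 45.4
gripper_force: 0.0
```

>>> send_rows([
  [[0,0,0,0,0.5],[0,0,0,0,0.5],[0,0,0,0,0],[0,0,0,0,0],[0,0,0,0,0]],
], squeeze=40)

```text
time_s: 7.5
ee_pos: [482.2, -139.7, 24.4]
ee_rot: [180.0, -0.0, 90.0]
force: [1.0, 0.5, -3.9]
gripper_width: 28.8
gripper_force: 40.5
```

>>> send_rows([
  [[0,0,0,0,0],[0,0,0,0,0],[0,0,0,0,0]],
])

```text
time_s: 7.75
ee_pos: [482.2, -139.7, 24.4]
ee_rot: [180.0, -0.0, 90.0]
force: [-0.1, -1.0, -0.7]
gripper_width: 29.0
gripper_force: 40.0
```

```bash
python3 ang.py
```

```text
[ 482.2 -139.7   24.4] [-0.1 -1.  -0.7] [ 0.041 -0.016  0.056] 29.039166239065633 7.75
169 [ 40.2 -37.6]; 172 [ 38.9 -33.2]; 175 [ 36.8 -33.1]; 178 [ 34.6 -33.2]; 181 [ 32.5 -33. ]; 184 [ 30.3 -33. ]; 187 [ 28.2 -32.9]; 190 [ 25.9 -33.1]; 193 [ 23.7 -33.1]; 196 [ 21.4 -33.1]; 199 [ 19.2 -33.1]; 202 [ 16.9 -33. ]; 205 [ 14.6 -33.2]; 208 [ 14.7 -26.5]; 211 [ 14.6 -20.7]; 214 [ 14.7 -14.9]; 217 [14.7 -9.6]; 220 [14.7 -4.5]; 223 [14.6  0.2]; 226 [14.7  4.8]; 229 [14.7  9.1]; 232 [13.7 11.1]; 235 [12.7 12.8]; 238 [11.8 14.7]; 241 [10.9 16.6]; 244 [ 9.2 17. ]; 247 [ 7.6 17.3]; 250 [ 5.7 17.2]; 253 [ 3.7 17. ]; 256 [ 1.8 16.9]; 301 [-71.7 -38.8]; 304 [-72.3 -35.9]; 307 [-74.2 -34.6];
```

Centred now (stub face at +14.6). Lift, carry to above the pocket and turn +10.3 deg, which is negative about the tool's z.

>>> send_rows([
  [[0,0,-0.4,0,0],[0,0,-0.5,0,0],[0.4,0.2,-0.5,0,0],[0.7,0.3,0,0,0],[0.8,0.3,0,0,0]],
])

```text
time_s: 8.22
ee_pos: [514.8, -63.9, 81.2]
ee_rot: [179.9, 0.0, 89.9]
force: [0.1, -0.3, -4.8]
gripper_width: 28.8
gripper_force: 40.0
```

>>> send_rows([
  [[0.8,0.3,0,0,0],[0.7,0.3,0,0,0],[0.4,0.06,0,-0.5,0],[0,0,0,-0.5,0],[0,0,0,-0.5,0]],
])

```text
time_s: 8.63
ee_pos: [539.7, 13.7, 79.3]
ee_rot: [-179.9, -0.0, 100.6]
force: [0.2, 0.4, -4.4]
gripper_width: 28.6
gripper_force: 40.0
```

>>> send_rows([
  [[0,0,0,0,0],[0,0,0,0,0]],
])

```text
time_s: 8.8
ee_pos: [539.8, 12.4, 79.6]
ee_rot: [-179.9, -0.0, 100.2]
force: [0.1, 0.1, -4.8]
gripper_width: 28.9
gripper_force: 40.0
```

```bash
cat > fix.py <<'E'
from h import *
s=env.state();print(s['ee_pos'].round(2),s['ee_rot'].round(2),s['force'].round(1),s['torque'].round(2),s['gripper_width'],s['time_s'])
d=save('wrist','wf');w=cloud(d);px=d['pixels'].astype(int);e=s['ee_pos'];b=e[2]-24.4
y=np.radians(s['ee_rot'][2]-90);R=np.array([[np.cos(y),-np.sin(y)],[np.sin(y),np.cos(y)]])
q=(w[...,:2]-e[:2])@R   # in tool-aligned frame: along plate x, y
# plate top: height b+10
mp=(abs(w[...,2]-b-10)<4)&(abs(q[...,0])<70)&(abs(q[...,1])<60)
print('plate x',np.percentile(q[mp][:,0],[0.5,99.5]),'ymax',np.percentile(q[mp][:,1],99.5),'z',np.median(w[mp][:,2]),'slope',np.polyfit(q[mp][:,1],w[mp][:,2],1)[0],np.polyfit(q[mp][:,0],w[mp][:,2],1)[0])
mb=(abs(w[...,2]-26)<3)&(abs(w[...,0]-540)<120)&(abs(w[...,1]-14)<110)&(px.min(-1)>60)&~mp
p=w[mb][:,:2]
a=np.radians(10.28);A=np.array([[np.cos(a),-np.sin(a)],[np.sin(a),np.cos(a)]])
l=(p-[540.7,14.2])@A
for i in(0,1): print('block local',i,np.percentile(l[:,i],[0,0.5,99.5,100]).round(1))
print(cv2.minAreaRect(p.astype(np.float32)))
E
python3 fix.py
```

```text
[539.79  12.39  79.65] [-1.7990e+02 -2.0000e-02  1.0024e+02] [ 0.1  0.1 -4.8] [-0.   -0.03 -0.02] 28.851439335909586 8.8
plate x [-49.54863732  49.01672087] ymax 40.2278579512479 z 65.5741938533805 slope -0.005692070578750133 -0.002826563336441283
block local 0 [-74.8 -74.2  75.2  76.1]
block local 1 [-27.9 -26.6  65.2  65.2]
((537.9420776367188, 32.74501419067383), (150.82278442382812, 93.10455322265625), 10.172578811645508)
```

The plate is level and the block edges confirm the centre at about (541.0,14.4). I trim about 1.6 mm each way and descend to just above the mouth.

>>> send_rows([
  [[0.04,0.04,0.2,0,0],[0,0,0.2,0,0],[0,0,0.2,0,0],[0,0,0,0,0],[0,0,0,0,0]],
])

```text
time_s: 9.27
ee_pos: [541.1, 14.0, 55.4]
ee_rot: [-179.9, -0.0, 100.3]
force: [-0.8, 0.2, -4.3]
gripper_width: 29.2
gripper_force: 40.0
```

```bash
python3 fix.py
```

```text
[541.09  13.98  55.36] [-1.7987e+02 -2.0000e-02  1.0029e+02] [-0.8  0.2 -4.3] [ 0.01 -0.06 -0.01] 29.24674501066981 9.2667
plate x [-49.6018582   49.05337899] ymax 40.276370560887585 z 41.26118804991944 slope -0.005942328213194716 -0.0030880947076997794
block local 0 [-74.7 -74.   75.2  76. ]
block local 1 [-65.  -63.5  65.   65.1]
((541.2880859375, 14.359954833984375), (150.72915649414062, 130.06851196289062), 10.249774932861328)
```

Centred within 0.5 mm. Lower slowly to the floor (TCP about 42.4).

>>> send_rows([
  [[0,0,0.08,0,0],[0,0,0.08,0,0],[0,0,0.06,0,0],[0,0,0.06,0,0],[0,0,0,0,0]],
])

```text
time_s: 9.73
ee_pos: [541.5, 14.1, 44.7]
ee_rot: [-179.9, -0.0, 100.3]
force: [-0.8, 0.2, -5.0]
gripper_width: 28.8
gripper_force: 40.0
```

>>> send_rows([
  [[0,0,0.03,0,0],[0,0,0.03,0,0],[0,0,0,0,0]],
])

```text
time_s: 9.98
ee_pos: [541.8, 14.1, 42.7]
ee_rot: [-180.0, -0.0, 100.3]
force: [0.2, -0.3, -4.5]
gripper_width: 28.7
gripper_force: 40.0
```

```bash
python3 fix.py
```

```text
[541.77  14.15  42.65] [-179.99   -0.    100.31] [ 0.2 -0.3 -4.5] [-0.04  0.03  0.  ] 28.676662442630843 9.9833
plate x [-69.34002191  69.34730907] ymax 59.70733548886209 z 27.205349413040068 slope -0.006285989335088702 -0.0009293037743168704
block local 0 [-74.6 -74.3  75.6  76.1]
block local 1 [-65.5 -64.6  65.2  65.3]
((541.449462890625, 14.225502014160156), (150.67759704589844, 130.75625610351562), 10.302212715148926)
```

>>> send_rows([
  [[0,0,0.015,0,0],[0,0,0.015,0,0],[0,0,0,0,0],[0,0,0,0,0]],
])

```text
time_s: 10.37
ee_pos: [542.1, 14.1, 42.4]
ee_rot: [180.0, 0.0, 100.3]
force: [-1.9, -0.6, 4.8]
gripper_width: 28.8
gripper_force: 40.0
```

>>> send_rows([
  [[0,0,0.015,0,0],[0,0,0,0,0],[0,0,0,0,0]],
])

```text
time_s: 10.62
ee_pos: [542.0, 14.1, 42.4]
ee_rot: [179.9, 0.0, 100.3]
force: [-2.8, -0.7, 9.5]
gripper_width: 28.7
gripper_force: 40.0
```

Floor contact at the expected height (42.4). Release, rise and head for the tube.

>>> send_rows([
  [[0,0,0,0,0.7],[0,0,0,0,0.7],[0,0,0,0,0.7],[0,0,-0.3,0,0.7],[0,0,-0.6,0,0.7]],
])

```text
time_s: 11.03
ee_pos: [539.8, 14.1, 74.7]
ee_rot: [-179.6, -0.1, 100.3]
force: [0.2, -0.4, -0.3]
gripper_width: 59.4
gripper_force: 0.0
```

>>> send_rows([
  [[0,0,-1,0,1],[0,0,-1,0,1],[0.2,0,-1,0,1],[0.5,-0.2,-0.9,0,1],[0.5,-0.2,0,0,1]],
])

```text
time_s: 11.45
ee_pos: [521.9, 58.8, 240.4]
ee_rot: [179.1, 0.1, 100.2]
force: [0.6, 0.6, -0.1]
gripper_width: 90.4
gripper_force: 0.0
```

>>> send_rows([
  [[0,0,0,0,1],[0,0,0,0,1]],
])

```text
time_s: 11.62
ee_pos: [517.4, 58.7, 232.9]
ee_rot: [180.0, 0.0, 100.4]
force: [0.7, 0.2, -0.9]
gripper_width: 91.2
gripper_force: 0.0
```

Run:
```python
from h import *
s=env.state();print(s['ee_pos'].round(1),s['ee_rot'].round(1),s['time_s'])
d=save('wrist','w5')
cv2.imwrite('pics/c5.png',cv2.imread('pics/w5.png'))
w=cloud(d)
m=(abs(w[...,0]-470)<50)&(abs(w[...,1]-320)<50)&(w[...,2]>112)&(w[...,2]<128)
if m.any(): print(m.sum(),np.median(w[m],0),cv2.minAreaRect(w[m][:,:2].astype(np.float32)))
```

```text
[517.4  58.7 232.9] [180.    0.  100.4] 11.6167
```

View pics/c5.png

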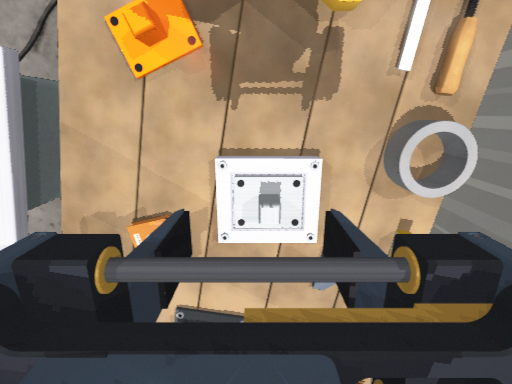

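The foot is seated in the pocket with its stub up at (270,200). Its pose will be measured from this frame. I move on toward the tube, which is still above the picture.

>>> send_rows([
  [[1,0,-0.3,0,1],[1,0,-0.3,0,1],[1,0,-0.3,0,1],[0.8,0,0,0,1],[0,0,0,0,1]],
])

```text
time_s: 12.08
ee_pos: [490.2, 211.9, 267.7]
ee_rot: [-180.0, -0.1, 100.6]
force: [0.0, -0.5, 0.6]
gripper_width: 91.2
gripper_force: 0.0
```

>>> send_rows([
  [[0,0,0,0,1],[0,0,0,0,1],[0,0,0,0,1]],
])

```text
time_s: 12.33
ee_pos: [490.7, 206.1, 267.6]
ee_rot: [-179.9, 0.1, 100.2]
force: [0.4, 0.3, 0.4]
gripper_width: 91.1
gripper_force: 0.0
```

Run:
```python
from h import *
def R(w,m): 
    p=w[m]; return m.sum(),np.median(p,0).round(1),cv2.minAreaRect(p[:,:2].astype(np.float32))
w=cloud(load('w5'));c=np.array([541,14.3])
r=np.hypot(w[...,0]-c[0],w[...,1]-c[1])
print('tip',R(w,(r<30)&(abs(w[...,2]-78)<3)))
print('plate',R(w,(r<70)&(abs(w[...,2]-28)<1)))
mp=(r<45)&(r>24)&(w[...,2]<45);p=w[mp];print('plate z',np.median(p[:,2]),np.linalg.lstsq(np.c_[p[:,:2]-c,np.ones(len(p))],p[:,2],rcond=None)[0])
s=env.state();print(s['ee_pos'].round(1),s['ee_rot'].round(1),s['time_s'])
d=save('wrist','w6');w=cloud(d)
m=(abs(w[...,0]-470)<60)&(abs(w[...,1]-320)<60)&(w[...,2]>114)&(w[...,2]<126)
print('tube',R(w,m))
v,u=np.where(m);print(v.min(),v.max(),u.min(),u.max())
a=cv2.resize(cv2.imread('pics/w6.png')[max(v.min()-60,0):v.max()+60,max(u.min()-80,0):u.max()+80],None,fx=3,fy=3,interpolation=cv2.INTER_CUBIC)
cv2.imwrite('pics/c6.png',a[:600,:800])
```

```text
tip (np.int64(337), array([540.8,  15.3,  78.1]), ((540.6273803710938, 14.6943359375), (24.768529891967773, 23.531696319580078), 11.662468910217285))
plate (np.int64(2579), array([537.5,  21.1,  28. ]), ((540.8240966796875, 14.742485046386719), (138.5465087890625, 128.0265655517578), 8.85717487335205))
plate z 28.256905870096745 [ 2.65392190e-04 -1.15199673e-02  2.79387042e+01]
[490.7 206.1 267.6] [-1.799e+02  1.000e-01  1.002e+02] 12.3333
tube (np.int64(427), array([455.3, 305.4, 120.1]), ((456.7688903808594, 303.24365234375), (39.89521408081055, 40.11597442626953), 21.19301414489746))
69 112 222 263
```

View pics/c6.png

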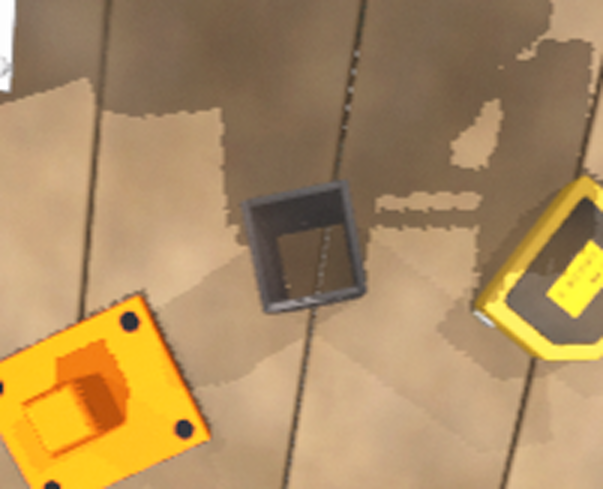

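The foot is seated flat: plate top at 28, stub tip at 78, centre about (540.8,14.8). The crop shows the open dark tube at (305,248), separate from the tape on the right and the orange part on the left. It is 40x40 with its top at 120, centre (456.8,303.2) and yaw 21.2 deg.

>>> send_rows([
  [[0.6,-0.1,0.5,0,1],[0.7,-0.1,0.7,0,1],[0.7,-0.1,0.7,0,1],[0.54,-0.1,0.5,-0.8,1],[0,0,0,-0.8,1]],
])

```text
time_s: 12.8
ee_pos: [453.4, 305.1, 167.8]
ee_rot: [-179.5, 0.0, 111.6]
force: [-0.3, 0.1, 0.5]
gripper_width: 90.7
gripper_force: 0.0
```

>>> send_rows([
  [[0,0,0,0,1],[0,0,0,0,1],[0,0,0,0,1]],
])

```text
time_s: 13.05
ee_pos: [457.5, 304.0, 173.4]
ee_rot: [179.9, -0.0, 111.1]
force: [-0.4, 0.5, -0.8]
gripper_width: 91.1
gripper_force: 0.0
```

>>> send_rows([
  [[-0.01,-0.02,0.5,0,1],[0,0,0.6,0,1],[0,0,0.6,0,1],[0,0,0.5,0,1],[0,0,0.2,0,1]],
])

```text
time_s: 13.47
ee_pos: [455.4, 302.5, 75.0]
ee_rot: [-179.8, 0.0, 111.1]
force: [0.2, -1.0, 0.4]
gripper_width: 91.0
gripper_force: 0.0
```

>>> send_rows([
  [[0,0,0,0,1],[0,0,0,0,1],[0,0,0,0,0.6],[0,0,0,0,0.5],[0,0,0,0,0.5]],
])

```text
time_s: 13.88
ee_pos: [456.6, 304.4, 77.9]
ee_rot: [179.9, -0.0, 111.3]
force: [-0.1, -1.6, -0.0]
gripper_width: 73.8
gripper_force: 0.0
```

>>> send_rows([
  [[-0.02,0,0,0,0.4],[0,0,0,0,0.3],[0,0,0,0,0.3],[0,0,0,0,0.3],[0,0,0,0,0.3]],
], squeeze=35)

```text
time_s: 14.3
ee_pos: [456.3, 303.4, 76.7]
ee_rot: [180.0, -0.0, 111.3]
force: [1.6, 0.6, 1.3]
gripper_width: 40.6
gripper_force: 0.4
```

>>> send_rows([
  [[0,0,0,0,0],[0,0,0,0,0],[0,0,0,0,0]],
])

```text
time_s: 14.55
ee_pos: [456.4, 303.5, 76.7]
ee_rot: [180.0, -0.0, 111.3]
force: [1.0, 0.2, -1.1]
gripper_width: 39.7
gripper_force: 35.0
```

```bash
cat > tub.py <<'E'
from h import *
s=env.state();print(s['ee_pos'].round(2),s['ee_rot'].round(2),s['force'].round(1),s['torque'].round(2),s['gripper_width'],s['time_s'])
d=save('wrist','wt');w=cloud(d);e=s['ee_pos']
y=np.radians(s['ee_rot'][2]-90);R=np.array([[np.cos(y),-np.sin(y)],[np.sin(y),np.cos(y)]])
q=np.dstack([(w[...,:2]-e[:2])@R,w[...,2]-e[2]])
m=(abs(q[...,0])<14)&(q[...,1]>12)&(q[...,1]<30)&(q[...,2]>-70)&(q[...,2]<40); p=q[m]  # +x tool face
print('face',p.shape,p.min(0).round(1),p.max(0).round(1),np.percentile(p[:,1],[5,50,95]).round(1))
f=p[abs(p[:,1]-np.median(p[:,1]))<4]; print('slope y/z',np.polyfit(f[:,2],f[:,1],1),'y/x',np.polyfit(f[:,0],f[:,1],1)[0])
E
python3 tub.py
```

```text
[456.44 303.47  76.73] [179.96  -0.   111.31] [ 1.   0.2 -1.1] [ 0.13 -0.1   0.02] 39.66560686327921 14.55
face (2075, 3) [-14.   18.8 -70. ] [14.  20.3 40. ] [19.2 19.6 19.9]
slope y/z [3.18764077e-04 1.95613165e+01] y/x -0.0013537985942141185
```

Tube held square (face at 19.6, upright). Lift and carry it above the stub.

>>> send_rows([
  [[0,0,-0.3,0,0],[0,0,-0.6,0,0],[0,0,-0.7,0,0],[-0.3,0,-0.7,0,0],[-0.6,-0.1,-0.4,0,0]],
])

```text
time_s: 15.02
ee_pos: [466.0, 270.3, 186.6]
ee_rot: [179.8, -0.1, 111.5]
force: [0.5, -0.4, -3.9]
gripper_width: 39.7
gripper_force: 35.0
```

>>> send_rows([
  [[-0.8,-0.1,0,0,0],[-0.9,-0.1,0,0,0],[-0.9,-0.1,0,0,0],[-0.9,-0.1,0,0,0],[-0.9,-0.1,0,0,0]],
])

```text
time_s: 15.43
ee_pos: [509.8, 95.3, 183.5]
ee_rot: [-179.8, -0.0, 111.3]
force: [1.0, -0.3, -4.5]
gripper_width: 39.8
gripper_force: 35.0
```

>>> send_rows([
  [[-0.8,0,0,0,0],[-0.6,0,0,0.4,0],[-0.3,0,0,0.4,0],[0,0,0,0.4,0],[0,0,0,0.4,0]],
])

```text
time_s: 15.85
ee_pos: [534.0, 32.4, 183.2]
ee_rot: [-179.8, -0.0, 100.1]
force: [-0.0, 0.2, -4.9]
gripper_width: 39.8
gripper_force: 35.0
```

>>> send_rows([
  [[0,0,0,0,0],[0,0,0,0,0],[0,0,0,0,0]],
])

```text
time_s: 16.1
ee_pos: [534.5, 33.7, 184.0]
ee_rot: [-179.9, -0.0, 100.4]
force: [0.1, -0.5, -3.9]
gripper_width: 39.7
gripper_force: 35.0
```

```bash
python3 tub.py
```

```text
[534.46  33.67 184.02] [-1.7991e+02 -1.0000e-02  1.0039e+02] [ 0.1 -0.5 -3.9] [-0.03  0.01  0.  ] 39.65023570214945 16.1
face (2069, 3) [-14.   18.7 -69.9] [14.  20.5 40. ] [19.3 19.6 20. ]
slope y/z [6.32338440e-04 1.96200646e+01] y/x 0.00012008995249211713
```

>>> send_rows([
  [[-0.25,0.04,0,0,0],[-0.24,0.03,0,0,0],[0,0,0.25,0,0],[0,0,0.2,0,0],[0,0,0,0,0]],
])

```text
time_s: 16.57
ee_pos: [539.6, 14.5, 164.1]
ee_rot: [-179.7, -0.1, 100.3]
force: [0.3, 0.8, -5.2]
gripper_width: 40.1
gripper_force: 35.0
```

>>> send_rows([
  [[0,0,0,0,0],[0,0,0,0,0],[0,0,0,0,0]],
])

```text
time_s: 16.82
ee_pos: [541.5, 14.9, 166.9]
ee_rot: [180.0, 0.0, 100.3]
force: [-0.1, 0.6, -4.3]
gripper_width: 40.0
gripper_force: 35.0
```

Run:
```python
from h import *
s=env.state();print(s['ee_pos'].round(2),s['ee_rot'].round(2),s['force'].round(1))
d=save('wrist','w7');w=cloud(d);c=np.array([541,14.4]);a=np.radians(10.3);A=np.array([[np.cos(a),-np.sin(a)],[np.sin(a),np.cos(a)]])
q=(w[...,:2]-c)@A
for lo,hi in[(36,66),(88,120),(130,180)]:
    m=(w[...,2]>lo)&(w[...,2]<hi)&(abs(q[...,0])<12)&(q[...,1]>5)&(q[...,1]<30)
    print(lo,m.sum(),np.percentile(q[m][:,1],[10,50,90]).round(2) if m.any() else '')
    m=(w[...,2]>lo)&(w[...,2]<hi)&(abs(q[...,0])<25)&(q[...,1]>5)&(q[...,1]<30)
    print('  x',np.percentile(q[m][:,0],[0.5,99.5]).round(1) if m.any() else '')
save('side','s7');save('scene','sc7')
x=cv2.resize(cv2.imread('pics/s7.png')[110:230,190:310],(390,390),interpolation=cv2.INTER_CUBIC)
y=cv2.resize(cv2.imread('pics/sc7.png')[100:220,180:300],(390,390),interpolation=cv2.INTER_CUBIC)
cv2.imwrite('pics/c7.png',np.hstack([x,y]))
```

```text
[541.51  14.94 166.88] [179.96   0.   100.33] [-0.1  0.6 -4.3]
36 134 [13.91 14.12 14.35]
  x [-13.7  14.5]
88 214 [19.8  20.02 20.23]
  x [-18.9  20. ]
130 751 [19.8  20.04 20.28]
  x [-24.2  24.4]
```

The same frame shows the tube and stub aligned within 0.5 mm in both directions, against 2.5 mm of clearance. Lower over the stub.

>>> send_rows([
  [[-0.01,0,0.15,0,0],[0,0,0.2,0,0],[0,0,0.25,0,0],[0,0,0.25,0,0],[0,0,0.2,0,0]],
])

```text
time_s: 17.38
ee_pos: [540.6, 14.4, 122.8]
ee_rot: [-179.9, -0.0, 100.3]
force: [0.3, -0.4, -5.2]
gripper_width: 39.9
gripper_force: 35.0
```

>>> send_rows([
  [[0,0,0.12,0,0],[0,0,0.1,0,0],[0,0,0.08,0,0],[0,0,0,0,0],[0,0,0,0,0]],
])

```text
time_s: 17.8
ee_pos: [541.6, 14.4, 112.8]
ee_rot: [180.0, 0.0, 100.3]
force: [0.3, 0.3, -5.0]
gripper_width: 39.9
gripper_force: 35.0
```

8 mm to go, so in small steps.

>>> send_rows([
  [[0,0,0.06,0,0],[0,0,0.05,0,0],[0,0,0.05,0,0],[0,0,0,0,0],[0,0,0,0,0]],
])

```text
time_s: 18.22
ee_pos: [541.3, 14.4, 106.2]
ee_rot: [-180.0, -0.0, 100.3]
force: [-0.7, -0.2, -4.7]
gripper_width: 40.0
gripper_force: 35.0
```

>>> send_rows([
  [[0,0,0.02,0,0],[0,0,0.02,0,0],[0,0,0,0,0],[0,0,0,0,0]],
])

```text
time_s: 18.55
ee_pos: [541.5, 14.4, 104.7]
ee_rot: [180.0, 0.0, 100.3]
force: [0.2, 1.4, -4.6]
gripper_width: 39.6
gripper_force: 35.0
```

>>> send_rows([
  [[0,0,0.015,0,0],[0,0,0,0,0],[0,0,0,0,0]],
])

```text
time_s: 18.8
ee_pos: [541.5, 14.4, 104.7]
ee_rot: [180.0, 0.0, 100.3]
force: [-0.7, -0.6, 1.4]
gripper_width: 40.0
gripper_force: 35.0
```

>>> send_rows([
  [[0,0,0.01,0,0],[0,0,0,0,0],[0,0,0,0,0]],
])

```text
time_s: 19.05
ee_pos: [541.6, 14.4, 104.7]
ee_rot: [180.0, 0.0, 100.3]
force: [-1.7, -0.0, 5.4]
gripper_width: 40.0
gripper_force: 35.0
```

The tube is on the plate at the expected height (104.7, force now upward). Release and back off.

>>> send_rows([
  [[0,0,0,0,0.6],[0,0,0,0,0.8],[0,0,0,0,0.8],[0,0,0,0,0.8],[0,0,-0.2,0,0.8]],
])

```text
time_s: 19.47
ee_pos: [540.4, 14.4, 110.5]
ee_rot: [-179.8, -0.0, 100.3]
force: [-0.6, 0.7, -0.1]
gripper_width: 70.5
gripper_force: 0.0
```

>>> send_rows([
  [[0,0,-0.6,0,0.9],[0,0,-0.8,0,0.9],[0,0,-0.8,0,0.9],[-0.6,0,-0.6,0,0.9],[-0.6,0,-0.1,0,0.9]],
])

```text
time_s: 19.88
ee_pos: [552.6, -32.8, 233.6]
ee_rot: [179.4, 0.1, 100.5]
force: [0.7, -0.3, 0.3]
gripper_width: 81.9
gripper_force: 0.0
```

>>> send_rows([
  [[-0.4,0,0,0,0.9],[0,0,0,0,0.9],[0,0,0,0,0.9]],
])

```text
time_s: 20.13
ee_pos: [552.8, -48.9, 228.0]
ee_rot: [180.0, -0.0, 100.2]
force: [0.1, 0.0, -0.9]
gripper_width: 82.0
gripper_force: 0.0
```

Run:
```python
from h import *
d=save('wrist','w8');w=cloud(d)
m=(np.hypot(w[...,0]-541,w[...,1]-14)<35)&(w[...,2]>142)&(w[...,2]<154)
print(env.state()['time_s'],m.sum(),np.median(w[m],0),cv2.minAreaRect(w[m][:,:2].astype(np.float32)))
r=np.hypot(w[...,0]-541,w[...,1]-14);mp=(r<44)&(r>32)&(w[...,2]<45)&(w[...,2]>10);print('plate z',np.median(w[mp][:,2]),mp.sum())
save('scene','sc8')
x=cv2.resize(cv2.imread('pics/w8.png'),(520,390));y=cv2.resize(cv2.imread('pics/sc8.png')[110:230,170:255],(276,390),interpolation=cv2.INTER_CUBIC)
cv2.imwrite('pics/c8.png',np.hstack([x,y]))
```

```text
20.1833 621 [541.02441735  15.22830177 148.05913171] ((541.354248046875, 14.145766258239746), (40.117401123046875, 39.09064483642578), 10.153745651245117)
plate z 28.261764518530526 1301
```

View pics/c8.png

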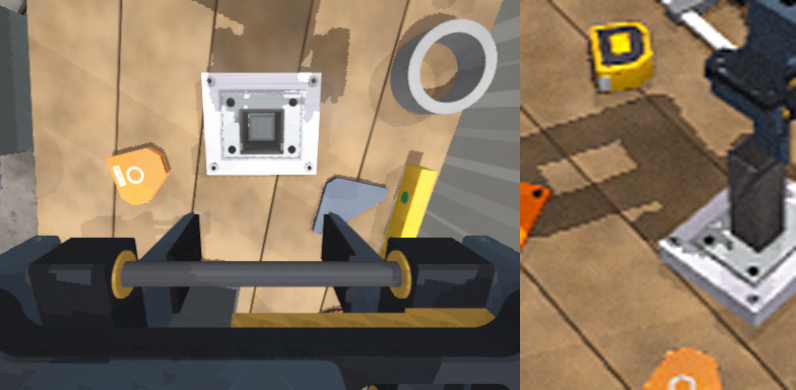

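The tube at (262,130) stands upright on the seated foot. Its top is at 148 and the plate top at 28, as they should be. The tape, magnet and gusset look undisturbed and the gripper is clear.

```bash
python3 -c "
from workcell import env
print(env.job_done())"
```

```text
the job is handed in; nothing more can be done
None
```

The foot is fully home in the pocket with its stub up, the tube stands on its plate over the stub, the gripper is clear, and the job was handed in at about 20 s of the 58 s allowed (no verdict was returned).

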